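# Tug-test the tip-box lids and snap the loose ones shut

## Task

Check the lids of the three pipette-tip boxes in the order red, blue, yellow: tug each one up by its tab about 2 cm, until either the lid opens or the box comes up with it, and set it down again. Snap fully home every lid that turns out not to be latched (at once or after the round), so that all three boxes finally stand flat where they were with their lids snapped shut. Do not bump the lamp over the boxes, and leave the glassware and the other things on the bench in their places.

Things in the scene. Friction and masses are not known exactly. Their poses are not given: they have to be found in the camera images.
- box_red: red pipette-tip box, loose on the bench (about 0.5 to 0.6 kg with its lid), base 110 mm deep (x) by 85 mm wide (y) by 55 mm tall, with a frosted 14 mm thick lid of the same outline on top. Origin: centre of its underside; -x points to its front (the tab side, roughly towards the robot), z up
- lid_red (a joint): red lid angle, rad: 0 = snapped home, grows as it opens (to 0.8); hinge on the rear top edge, 55 mm behind the box's centre, 55 mm up. Unlatched it rests on its catch at about 0.05 (front 5 mm proud), opens at a light touch and falls back to there when let go; about 8 N down on the tab snaps it home. Snapped, it takes about 9 N up at the tab to open; lifting the box takes 2 to 6 N
- tab_red (a point): grip point of the red lid's upright pull tab, a block 18 mm wide (along y: pinch this), 14 mm deep (x), 45 mm tall above the lid, at the middle of the lid's front edge. Point: tab centre in x and y, 32 mm above the lid's top, 13 mm below the tab's top; with the lid home at x -46, y 0, z 101 mm in the box frame. Moves with the lid; axes are the lid's
- box_blue: blue pipette-tip box, loose on the bench (about 0.5 to 0.6 kg with its lid), base 110 mm deep (x) by 85 mm wide (y) by 55 mm tall, with a frosted 14 mm thick lid of the same outline on top. Origin: centre of its underside; -x points to its front (the tab side, roughly towards the robot), z up
- lid_blue (a joint): blue lid angle, rad: 0 = snapped home, grows as it opens (to 0.8); hinge on the rear top edge, 55 mm behind the box's centre, 55 mm up. Unlatched it rests on its catch at about 0.05 (front 5 mm proud), opens at a light touch and falls back to there when let go; about 8 N down on the tab snaps it home. Snapped, it takes about 9 N up at the tab to open; lifting the box takes 2 to 6 N
- tab_blue (a point): grip point of the blue lid's upright pull tab, a block 18 mm wide (along y: pinch this), 14 mm deep (x), 45 mm tall above the lid, at the middle of the lid's front edge. Point: tab centre in x and y, 32 mm above the lid's top, 13 mm below the tab's top; with the lid home at x -46, y 0, z 101 mm in the box frame. Moves with the lid; axes are the lid's
- box_yellow: yellow pipette-tip box, loose on the bench (about 0.5 to 0.6 kg with its lid), base 110 mm deep (x) by 85 mm wide (y) by 55 mm tall, with a frosted 14 mm thick lid of the same outline on top. Origin: centre of its underside; -x points to its front (the tab side, roughly towards the robot), z up
- lid_yellow (a joint): yellow lid angle, rad: 0 = snapped home, grows as it opens (to 0.8); hinge on the rear top edge, 55 mm behind the box's centre, 55 mm up. Unlatched it rests on its catch at about 0.05 (front 5 mm proud), opens at a light touch and falls back to there when let go; about 8 N down on the tab snaps it home. Snapped, it takes about 9 N up at the tab to open; lifting the box takes 2 to 6 N
- tab_yellow (a point): grip point of the yellow lid's upright pull tab, a block 18 mm wide (along y: pinch this), 14 mm deep (x), 45 mm tall above the lid, at the middle of the lid's front edge. Point: tab centre in x and y, 32 mm above the lid's top, 13 mm below the tab's top; with the lid home at x -46, y 0, z 101 mm in the box frame. Moves with the lid; axes are the lid's
- lamp: fixed bench lamp: light bar 28 (x) by 800 (y) by 16 mm, underside 250 mm up, on posts 18 mm thick at y +-385 mm, feet 70 mm across. Origin on the bench under the bar's middle. The tabs stand 20 to 50 mm in front (-x) of its centreline, so a vertical gripper would hit it: lean the tool 20 to 50 degrees, its body towards the robot
- trough_pink: bystander: small open white reagent trough with a pink floor, 110 x 35 x 28 mm, loose; origin under its centre
- trough_white: bystander: small open white reagent trough, 110 x 35 x 28 mm, loose; origin under its centre
- flask_pink: bystander: conical glass flask with pink contents, 84 mm across, 130 mm tall, loose; origin under its centre
- flask_clear: bystander: conical glass flask with pale contents, 84 mm across, 130 mm tall, loose; origin under its centre
- jar: bystander: small amber jar, 52 mm across, 60 mm tall, loose; origin under its centre
- slide_box: bystander: green plastic block-shaped slide box, 85 x 60 x 30 mm, loose; origin under its centre
- beaker: bystander: small glass beaker, 60 mm across, 70 mm tall, loose; origin under its centre
Mind the look-alikes: they are no part of the job. Leave any green look-alike of the box_yellow alone. What is shaped like the box_red but green is not meant.

How it is judged (in metres and radians):
On the way, in this order (a step that is already met when the one before it is completed fails the run):
1. the red box is tugged: it comes up with the tab (box tilted over 0.07 rad, or its underside's centre over 8 mm up) or its lid opens past 0.13 rad ((angle between box_red's own z axis and vertical above 0.07 rad or height (world z) of box_red above 0.008 m or value of joint lid_red above 0.13 rad)), for 0.05 s.
2. the blue box is tugged: it comes up with the tab (box tilted over 0.07 rad, or its underside's centre over 8 mm up) or its lid opens past 0.13 rad ((angle between box_blue's own z axis and vertical above 0.07 rad or height (world z) of box_blue above 0.008 m or value of joint lid_blue above 0.13 rad)), for 0.05 s.
3. the yellow box is tugged: it comes up with the tab (box tilted over 0.07 rad, or its underside's centre over 8 mm up) or its lid opens past 0.13 rad ((angle between box_yellow's own z axis and vertical above 0.07 rad or height (world z) of box_yellow above 0.008 m or value of joint lid_yellow above 0.13 rad)), for 0.05 s.
At the end, for the whole second after the job is handed in: All three lids are snapped home (lid angle under 0.02 rad), the boxes stand flat on the bench (tilt under 0.03 rad, underside under 6 mm), at rest, within 40 mm of where they began (value of joint each of lid_red, lid_blue, lid_yellow below 0.02 rad and angle between each of box_red, box_blue, box_yellow's own z axis and vertical below 0.03 rad and height (world z) of each of box_red, box_blue, box_yellow below 0.006 m and distance of each of box_red, box_blue, box_yellow from where it was at the start of the episode below 0.04 m and linear speed of each of box_red, box_blue, box_yellow below 0.02 m/s); the robot touches nothing.
It fails at once if a bystander (trough, flask, jar, slide box or beaker) is shifted by more than 40 mm (distance of any of trough_pink, trough_white, flask_pink, flask_clear, jar, slide_box, beaker from where it was at the start of the episode above 0.04 m).
It fails at once if the robot hits the lamp (over 8 N) (contact force between any of the arm, the fingers and lamp above 8 N).
It also fails if it takes over 58 s, if anything falls off the work surface, if the arm or the gripper's body presses on something with over 40 N, if the wrist force passes 120 N, or if a joint passes its speed limit or range.

## Robot

A 6-joint arm with a two-finger parallel gripper is mounted at the origin on the work surface. World frame = base frame: x ahead of the robot, y to its left, z up, the work surface at z = 0. Lengths are in mm, angles in rad, forces in N, time in s.
With the tool pointing down it reaches from about 350 to 875 mm from the base axis. Payload 4.2 kg.
Tool frame: the origin (TCP) lies at the very end of the fingers, on their centre line; the grasp point (between the pads) lies 19 mm behind it; z points along the fingers, y is the line along which they close (so a half turn about z gives the same grasp; the last joint's range is limited). The gripper opens to 85 mm and grips with 20 to 120 N. Pads are 22 mm wide; open, the fingers measure 114 mm over their backs; the gripper's body (76 mm by 85 mm) begins 54 mm behind the grasp point. The pads swing forward as they close: fully open they stand 13 mm farther back than shut.
Start: joints at [1.435, 0.385, 0.008, 0, -1.194, -0.259], TCP at [240.356, 576.912, 231.312] pointing down, gripper open.
Joint ranges: [-3.14, 3.14], [-1.21, 2.06], [-1.07, 1.41], [-3.16, 2.05], [-2.99, -0.16], [-3.1, 3.1]. Speed limits (rad/s): [2.79, 2.79, 3.14, 3.14, 3.14, 3.14].

## Interface

Orientations are given as a unit quaternion [x, y, z, w].
In Python, from bench import arm gives the robot as it stands.
- The arm moves only by the tool servo_tool, never from a script. Its argument "rows" is a list that holds one entry, the list of rows, each a list of 7 numbers: the finger opening in mm, from 0 to 85.4, then the shift along the tool's x, y, z in mm, then the turn, a rotation vector about the tool's x, y, z in rad. A call has 1 to 10 rows; each row is the pose to reach, as a shift and turn from the pose commanded when the call began, along the tool's axes at that moment; what a row does not reach only later rows make up. A row lasts 1/8 s, in which the tool goes at most 62.5 mm and 10.7 degrees, less where a joint would pass 70% of its speed; a pose out of reach is approached as far as the arm can. A call with a gripper value outside its range is refused whole. The fingers move at their own pace and stop on an object; the grip force is fixed at half the most. Time passes only in rows, so rows that repeat a pose let the fingers close. It gives the time, the measured TCP pose, the force, the opening and the grip force at its end, in the units of the state.
- arm.read_state(): the state, without advancing time (a new reading comes with each control period).
- arm.get_image(name): name is "scene" or "side" or "wrist"; returns the picture (480x640x3 uint8, red, green, blue); there is no depth.
- arm.camera_params(name): a dict with "intrinsics" (3x3 intrinsics, pixels), "R" (3x3) and "t" (3): a world point X has camera coordinates R X + t. Camera axes: x right, y down, z forward; pixel columns grow to the right and rows downward; lengths in mm; the calibration is good to about 2 mm. The wrist camera is an equidistant fisheye: a pixel r from the principal point sees the ray r / f radians off the axis. A picture is of the moment at which its call begins: read the wrist's pose just before it. camera_params takes no time and is no camera call; for the wrist camera it gives the pose at the moment of the call.
- arm.job_done(): hands the job in; it is judged then, once.
The state is a dict: "clock": time; "joints": joint angles; "joint_vel": joint speeds; "joint_efforts": joint torques, N m; "position": TCP position; "ee_rot": TCP orientation; "contact_force": force on the tool from outside, world axes, zero at the start; "wrist_torque": the same for the moment, N m; "gripper_width": finger opening in mm; "grasp_force": force on a finger pad.
Only numpy, scipy, OpenCV 4.12 (cv2) and the standard library are available. Lean on these libraries where they do the work, as an engineer would, in place of code of your own. Each camera call takes 0.05 s, during which the arm holds its last target. There are 200 camera calls.

## Working session

There is one attempt and no reset: what is moved stays moved. The work goes in short steps, Python scripts to look and compute and a tool call to move; the robot and the scene stay as the last step left them, time stands still between calls to the robot, and variables do not carry over. Pictures are saved under pics/ and viewed, at most 10 in all, crops included, and the job is handed in when it is done.

Besides the shell and the picture viewer there is one more tool, called after "Emit:" by a JSON object that holds its "method" and its "body", one argument or row to a line. servo_tool: Moves the arm, as the interface text tells. Its arguments: {"type":"object","properties":{"rows":{"type":"array"}},"required":["rows"]}

```bash
mkdir -p pics; python3 - <<'E'
from bench import arm
import cv2,numpy as np
for n in("scene","side"):
    im=arm.get_image(n); cv2.imwrite(f"pics/{n}0.png",im[:,:,::-1])
    p=arm.camera_params(n); print(n,np.round(p["intrinsics"],1).tolist(),np.round(p["R"],3).tolist(),np.round(p["t"],1))
s=arm.read_state(); print(s)
E
```

```text
scene [[594.3, 0.0, 322.3], [0.0, 594.3, 237.5], [0.0, 0.0, 1.0]] [[-0.878, 0.477, -0.019], [0.36, 0.636, -0.682], [-0.314, -0.606, -0.731]] [ 533.6 -101.  1681.2]
side [[519.3, 0.0, 324.5], [0.0, 519.3, 236.8], [0.0, 0.0, 1.0]] [[0.999, -0.041, 0.015], [-0.009, -0.538, -0.843], [0.042, 0.842, -0.538]] [-557.9   56.6 1088.9]
{'clock': 0.1, 'joints': array([ 1.43457747e+00,  3.85455143e-01,  6.76476049e-03, -4.39043348e-04,
       -1.19400989e+00, -2.58618851e-01]), 'joint_vel': array([-8.58113078e-05, -1.56716604e-03,  1.64950250e-03,  7.28851371e-04,
        1.27664930e-04,  8.95235181e-04]), 'joint_efforts': array([ 5.78673444e-04, -3.93317342e+01,  1.88931030e+01,  4.19785827e+00,
       -2.56493877e-03,  5.48064463e-06]), 'position': array([240.1824404 , 576.43770893, 230.34606757]), 'ee_rot': array([ 9.80559759e-01, -1.96218272e-01, -1.45439427e-04,  9.62667784e-04]), 'contact_force': array([ 0.42541316, -0.80937837,  0.13455232]), 'wrist_torque': array([ 0.05885689, -0.02820877, -0.08517906]), 'grasp_force': 0.0, 'gripper_width': 85.48909407716363}
```

View pics/scene0.png

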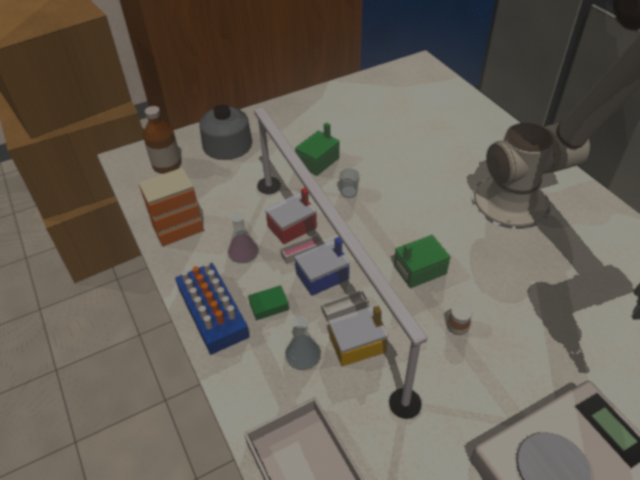

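View pics/side0.png

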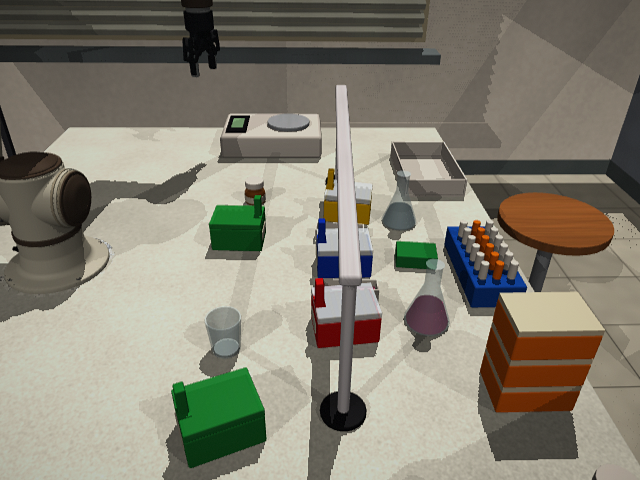

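The scene picture shows the three targets, red box (291,218), blue (322,268) and yellow (358,336), with tabs at (305,196), (338,244) and (377,314). The side picture shows their tabs at (320,292), (321,232) and (330,178).

Look-alikes: green boxes at scene (318,152) and (422,260), the green slide box at (268,302), and the blue tube rack at (212,305). I choose by colour plus the frosted lid under the lamp bar.

```bash
cat > h.py <<'E'
from bench import arm
import cv2,numpy as np
from scipy.spatial.transform import Rotation as Ro
def ray(n,uv):
    p=arm.camera_params(n);K=np.array(p["intrinsics"]);R=np.array(p["R"]);t=np.array(p["t"])
    d=R.T@np.linalg.inv(K)@np.array([*uv,1.]); return -R.T@t,d/np.linalg.norm(d)
def plane(n,uv,z):
    c,d=ray(n,uv); return c+d*(z-c[2])/d[2]
def tri(a,b):
    A=np.zeros((3,3));r=np.zeros(3);L=[ray("scene",a),ray("side",b)]
    for c,d in L: M=np.eye(3)-np.outer(d,d);A+=M;r+=M@c
    X=np.linalg.solve(A,r); return X,[round(float(np.linalg.norm((np.eye(3)-np.outer(d,d))@(X-c))),1) for c,d in L]
def mask(im,col):
    h=cv2.cvtColor(im,cv2.COLOR_RGB2HSV);H,S,V=cv2.split(h)
    m={"red":(H<6)|(H>172),"blue":(H>108)&(H<128),"yellow":(H>15)&(H<32)}[col]
    return (m&(S>130)&(V>40)).astype(np.uint8)
E
python3 - <<'E'
from h import *
roi={"scene":{"red":(260,180,325,245),"blue":(290,230,355,298),"yellow":(325,300,395,368)},
"side":{"red":(305,272,385,350),"blue":(310,212,380,285),"yellow":(318,165,378,227)}}
out=[]
for n in roi:
    im=cv2.imread(f"pics/{n}0.png")[:,:,::-1].copy()
    for c,(a,b,d,e) in roi[n].items():
        m=mask(im[b:e,a:d],c)
        k,l,st,ce=cv2.connectedComponentsWithStats(m)
        for i in range(1,k):
            if st[i,4]>12: print(n,c,"bbox",st[i,0]+a,st[i,1]+b,st[i,2:4],"n",st[i,4],"c",np.round(ce[i]+[a,b],1))
        z=cv2.resize(im[b:e,a:d],(260,260),interpolation=cv2.INTER_NEAREST)[:,:,::-1]; out.append(z)
cv2.imwrite("pics/crops.png",np.vstack([np.hstack(out[:3]),np.hstack(out[3:])]))
E
```

```text
scene red bbox 302 188 [5 7] n 24 c [304.2 191. ]
scene red bbox 281 223 [24 19] n 242 c [292.6 231.8]
scene blue bbox 336 239 [5 4] n 14 c [337.9 240.3]
scene yellow bbox 375 307 [5 7] n 29 c [376.8 310.3]
scene yellow bbox 331 333 [55 32] n 603 c [360.3 351.8]
side red bbox 311 278 [30 70] n 918 c [324.1 320.4]
side red bbox 353 318 [28 27] n 621 c [366.6 331.1]
side blue bbox 317 218 [ 9 26] n 181 c [321.  230.9]
side blue bbox 317 256 [22 22] n 460 c [328.  266.7]
side blue bbox 361 256 [12 22] n 220 c [366.1 265.5]
side yellow bbox 326 169 [ 8 21] n 135 c [330.1 179.4]
side yellow bbox 323 200 [15 22] n 289 c [330.5 210.8]
side yellow bbox 356 201 [15 24] n 267 c [363. 213.]
```

View pics/crops.png

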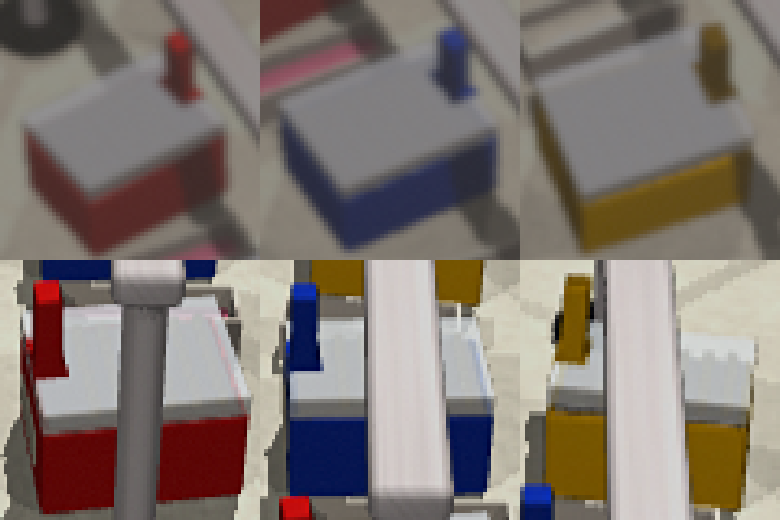

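The close crops confirm red, blue and yellow boxes with frosted lids and their own-coloured tabs. The tab tops are clear in both views.

```bash
python3 - <<'E'
from h import *
roi={"scene":{"red":(260,180,325,245),"blue":(290,230,355,298),"yellow":(325,300,395,368)},
"side":{"red":(305,272,385,350),"blue":(310,212,380,285),"yellow":(318,165,378,227)}}
cs=["red","blue","yellow"]
def px(n,c,u,v):
    a,b,d,e=roi[n][c]; return (a+(u-260*cs.index(c))*(d-a)/260-.5, b+(v-(260 if n=="side" else 0))*(e-b)/260-.5)
top={"red":((178,37),(47,284)),"blue":((453,33),(304,286)),"yellow":((714,32),(577,278))}
# side: -y face bottom edge corners z=0 (front,rear); scene: lid rear-left? corners z=69
bot={"red":((42,513),(245,500)),"blue":((290,494),(490,494)),"yellow":((547,505),(743,510))}
lid={"red":((24,123),(91,190),(224,127)),"blue":((281,108),(346,188),(496,127)),"yellow":((532,82),(583,192),(752,137))}
for c in cs:
    X,e=tri(px("scene",c,*top[c][0]),px("side",c,*top[c][1])); print(c,"tabtop",X.round(1),e)
    f,r=[plane("side",px("side",c,*q),0) for q in bot[c]]; d=r-f
    print("  bottom -y edge",f.round(),r.round(),np.linalg.norm(d).round(),"yaw",np.degrees(np.arctan2(d[1],d[0])).round(1))
    a,b,g=[plane("scene",px("scene",c,*q),69) for q in lid[c]]
    d=b-a; print("  rear edge",a.round(),b.round(),np.linalg.norm(d).round(),"yaw",np.degrees(np.arctan2(-d[0],d[1])).round(1))
    d=b-g; print("  +y edge",g.round(),np.linalg.norm(d).round(),"yaw",np.degrees(np.arctan2(d[1],d[0])).round(1))
print("lamp end bar", [plane("side",q,266).round() for q in ((337,280),(360,280),(337,87),(346,87))])
print("feet",plane("side",(343,410),0).round(),plane("scene",(405,404),0).round(),plane("scene",(269,185),0).round())
E
```

```text
red tabtop [ 539.1 -220.3  118.9] [0.7, 0.7]
  bottom -y edge [ 536. -258.    0.] [ 645. -251.    0.] 109.0 yaw 3.5
  rear edge [ 644. -246.   69.] [ 632. -168.   69.] 79.0 yaw 8.6
  +y edge [ 531. -177.   69.] 102.0 yaw 4.9
blue tabtop [549.6 -23.4 118.2] [0.2, 0.2]
  bottom -y edge [542. -58.   0.] [652. -60.   0.] 111.0 yaw -1.2
  rear edge [652. -58.  69.] [648.  20.  69.] 78.0 yaw 2.9
  +y edge [545.  21.  69.] 103.0 yaw -0.4
yellow tabtop [579.4 200.8 121.6] [0.3, 0.3]
  bottom -y edge [563. 157.   0.] [671. 150.   0.] 108.0 yaw -3.8
  rear edge [672. 146.  69.] [682. 226.  69.] 81.0 yaw -7.4
  +y edge [577. 243.  69.] 107.0 yaw -9.1
lamp end bar [array([ 552., -417.,  266.]), array([ 580., -418.,  266.]), array([600., 363., 266.]), array([622., 363., 266.])]
feet [ 570. -391.    0.] [609. 371.  -0.] [ 566. -404.    0.]
```

Tab grip points are about red (541,-218), blue (551,-21) and yellow (579,200), and the yaws are about 4°, 0° and -6°.

```bash
cat >> h.py <<'E'
T={"red":((541,-218,103),4),"blue":((551,-21,103),0),"yellow":((579,200,103),-6)}
def Rt(yaw,lean):
    s,c=np.sin(np.radians(lean)),np.cos(np.radians(lean))
    return Ro.from_euler("z",yaw,degrees=True)*Ro.from_matrix(np.array([[c,0,s],[0,-1,0],[s,0,-c]]))
def tgt(col,back,lean=40,d=(0,0,0)):
    g,y=T[col]; R=Rt(y,lean); return np.array(g)+d+R.apply([0,0,19-back]),R
def move(p0,R0,p,R):
    print("shift",R0.inv().apply(np.array(p)-p0).round(1),"turn",(R0.inv()*R).as_rotvec().round(3)); return p,R
def cur():
    s=arm.read_state(); return s["position"],Ro.from_quat(s["ee_rot"])
E
python3 - <<'E'
from h import *
p,R=cur(); a=(np.array([430,100,265]),Rt(0,15)); move(p,R,*a); b=tgt("red",110); print(b[0]); move(*a,*b)
E
```

```text
shift [358.5 366.8 -33.9] turn [ 0.054  0.259 -0.392]
[ 482.64881516 -222.08031233  172.71004432]
shift [ 27.  322.1 102.8] turn [ 0.032  0.436 -0.062]
```

Emit:
{"method": "servo_tool", "body": {
  "rows": [
    [[60, 358, 367, -34, 0.054, 0.259, -0.392], [60, 358, 367, -34, 0.054, 0.259, -0.392], [60, 358, 367, -34, 0.054, 0.259, -0.392], [60, 358, 367, -34, 0.054, 0.259, -0.392], [60, 358, 367, -34, 0.054, 0.259, -0.392], [60, 358, 367, -34, 0.054, 0.259, -0.392], [60, 358, 367, -34, 0.054, 0.259, -0.392], [60, 358, 367, -34, 0.054, 0.259, -0.392], [60, 358, 367, -34, 0.054, 0.259, -0.392], [60, 358, 367, -34, 0.054, 0.259, -0.392]]
  ]
}}

```text
clock: 1.35
position: [429.7, 99.2, 265.2]
ee_rot: [0.991, -0.002, 0.131, -0.001]
contact_force: [0.1, 1.2, 0.3]
gripper_width: 59.8
grasp_force: 0.0
```

```bash
python3 - <<'E'
from h import *
p,R=cur(); print(p.round(1)); b=tgt("red",110); move(p,R,*b)
E
```

```text
[429.7  99.2 265.2]
shift [ 28.4 321.3 102.6] turn [ 0.032  0.435 -0.067]
```

Emit:
{"method": "servo_tool", "body": {
  "rows": [
    [[60, 28, 321, 40, 0.032, 0.435, -0.067], [60, 28, 321, 60, 0.032, 0.435, -0.067], [60, 28, 321, 102, 0.032, 0.435, -0.067], [60, 28, 321, 102, 0.032, 0.435, -0.067], [60, 28, 321, 102, 0.032, 0.435, -0.067], [60, 28, 321, 102, 0.032, 0.435, -0.067], [60, 28, 321, 102, 0.032, 0.435, -0.067], [60, 28, 321, 102, 0.032, 0.435, -0.067]]
  ]
}}

```text
clock: 2.35
position: [451.9, -185.6, 196.8]
ee_rot: [0.947, 0.027, 0.319, -0.002]
contact_force: [-0.8, -0.1, -0.3]
gripper_width: 60.1
grasp_force: 0.0
```

```bash
python3 - <<'E'
from h import *
p,R=cur(); print(p.round(1)); b=tgt("red",0); move(p,R,*b)
P=arm.camera_params("wrist"); im=arm.get_image("wrist"); cv2.imwrite("pics/w1.png",im[:,:,::-1])
K=np.array(P["intrinsics"]);Rc=np.array(P["R"]);t=np.array(P["t"])
g=np.array(T["red"][0])
for d in ((0,0,0),(0,0,13)):
    X=Rc@(g+d)+t; th=np.arctan2(np.hypot(*X[:2]),X[2]); u=X[:2]/np.hypot(*X[:2])*th*K[0,0]+K[:2,2]; print(u.round(1))
E
```

```text
[ 451.9 -185.6  196.8]
shift [ 13.3  35.3 146.9] turn [ 0.022  0.048 -0.006]
[369.9 203.7]
[372.3 196.3]
```

View pics/w1.png

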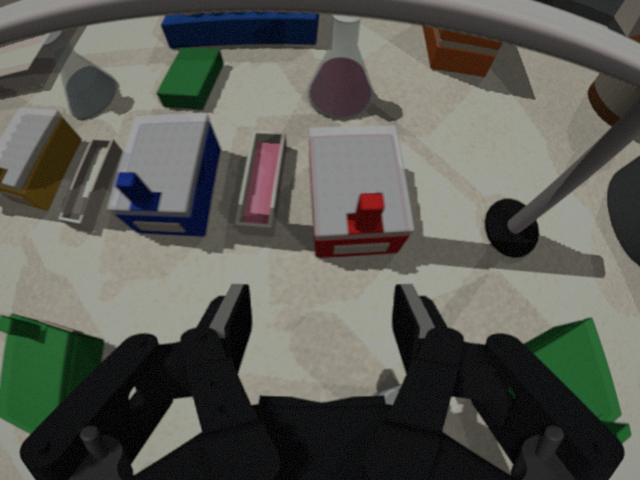

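The wrist view shows the red tab's top at (371,201), against a prediction of (372,196), so the estimate holds. Both neighbours and the lamp are clear, so I go in.

Emit:
{"method": "servo_tool", "body": {
  "rows": [
    [[60, 13, 35, 60, 0.022, 0.048, -0.006], [60, 13, 35, 60, 0.022, 0.048, -0.006], [60, 13, 35, 60, 0.022, 0.048, -0.006], [60, 13, 35, 90, 0.022, 0.048, -0.006], [60, 13, 35, 110, 0.022, 0.048, -0.006], [60, 13, 35, 110, 0.022, 0.048, -0.006]]
  ]
}}

```text
clock: 3.15
position: [529.2, -217.5, 117.0]
ee_rot: [0.94, 0.032, 0.34, -0.012]
contact_force: [-0.3, -0.1, 0.2]
gripper_width: 60.3
grasp_force: 0.0
```

```bash
python3 - <<'E'
from h import *
p,R=cur(); print(p.round(1)); b=tgt("red",0); move(p,R,*b)
P=arm.camera_params("wrist"); im=arm.get_image("wrist"); cv2.imwrite("pics/w2.png",im[:,:,::-1])
K=np.array(P["intrinsics"]);Rc=np.array(P["R"]);t=np.array(P["t"])
g=np.array(T["red"][0])
for d in ((0,0,0),(0,0,13)):
    X=Rc@(g+d)+t; th=np.arctan2(np.hypot(*X[:2]),X[2]); u=X[:2]/np.hypot(*X[:2])*th*K[0,0]+K[:2,2]; print(u.round(1))
E
```

```text
[ 529.2 -217.5  117. ]
shift [ 0.1  1.4 37.3] turn [-0.     0.003 -0.001]
[325.9 280.1]
[326.2 272.5]
```

View pics/w2.png

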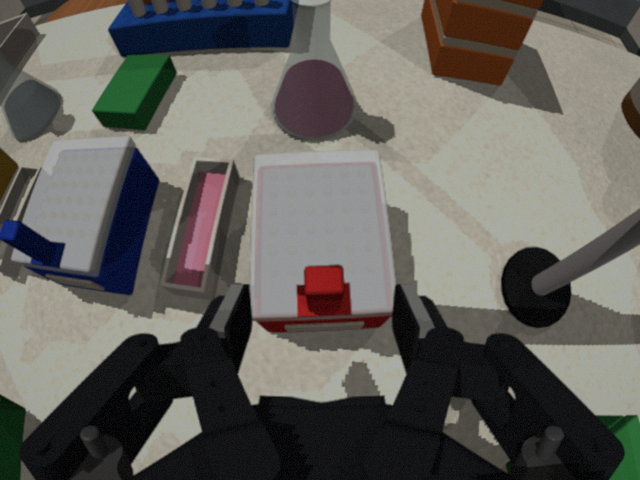

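The red tab is centred between the pads, with its top at (324,272) against a predicted (326,272). I advance and close.

Emit:
{"method": "servo_tool", "body": {
  "rows": [
    [[60, 0, 1, 37, 0, 0, 0], [60, 0, 1, 37, 0, 0, 0], [0, 0, 1, 37, 0, 0, 0], [0, 0, 1, 37, 0, 0, 0], [0, 0, 1, 37, 0, 0, 0], [0, 0, 1, 37, 0, 0, 0], [0, 0, 1, 37, 0, 0, 0]]
  ]
}}

```text
clock: 4.08
position: [553.2, -218.0, 90.6]
ee_rot: [0.939, 0.032, 0.342, -0.012]
contact_force: [-4.7, 2.4, 7.1]
gripper_width: 17.2
grasp_force: 60.4
```

```bash
python3 - <<'E'
from h import *
R=Rt(4,40)
# arc about hinge; grip rel hinge (-101,46), TCP relative grip = 19*z
for th in (.05,.1,.15,.2,-.04):
    rel=np.array([-101,0,46.]); rot=Ro.from_euler("y",th)  # opening: front up
    o=rot.apply(rel+Rt(0,40).apply([0,0,19]))-(rel+Rt(0,40).apply([0,0,19]))
    print(th,o.round(1)); move(np.zeros(3),Rt(0,40),o,rot*Rt(0,40))
s=arm.read_state(); print(s["contact_force"],s["gripper_width"],s["position"])
E
```

```text
0.05 [1.7 0.  4.4]
shift [ 4.1  0.  -2.3] turn [ 0.   -0.05  0.  ]
0.1 [3.6 0.  8.7]
shift [ 8.3  0.  -4.4] turn [ 0.  -0.1  0. ]
0.15 [ 5.7  0.  12.9]
shift [12.7  0.  -6.2] turn [ 0.   -0.15  0.  ]
0.2 [ 8.  0. 17.]
shift [17.1  0.  -7.9] turn [ 0.  -0.2  0. ]
-0.04 [-1.2  0.  -3.6]
shift [-3.2  0.   2. ] turn [0.   0.04 0.  ]
[-4.65487748  2.42768936  7.12173786] 17.15379773689195 [ 553.21016807 -217.95451498   90.62661302]
```

Emit:
{"method": "servo_tool", "body": {
  "rows": [
    [[0, 4, 0, -2, 0, -0.05, 0], [0, 8.3, 0, -4.4, 0, -0.1, 0], [0, 12.7, 0, -6.2, 0, -0.15, 0], [0, 17, 0, -8, 0, -0.2, 0], [0, 17, 0, -8, 0, -0.2, 0], [0, 17, 0, -8, 0, -0.2, 0]]
  ]
}}

```text
clock: 4.82
position: [560.9, -217.7, 106.1]
ee_rot: [0.969, 0.032, 0.246, -0.008]
contact_force: [1.2, 0.8, -2.9]
gripper_width: 17.4
grasp_force: 59.3
```

```bash
python3 - <<'E'
from h import *
s=arm.read_state(); print(s["contact_force"],s["wrist_torque"],s["position"])
a=arm.get_image("side")[265:360,290:400]; b=arm.get_image("wrist")[120:360,200:440]
cv2.imwrite("pics/t1.png",np.hstack([cv2.resize(a,(400,345)),cv2.resize(b,(345,345))])[:,:,::-1])
E
```

```text
[ 1.24032689  0.82800117 -2.94363115] [0.0087435  1.03997862 0.11193684] [ 560.87686629 -217.72314005  106.13661898]
```

View pics/t1.png

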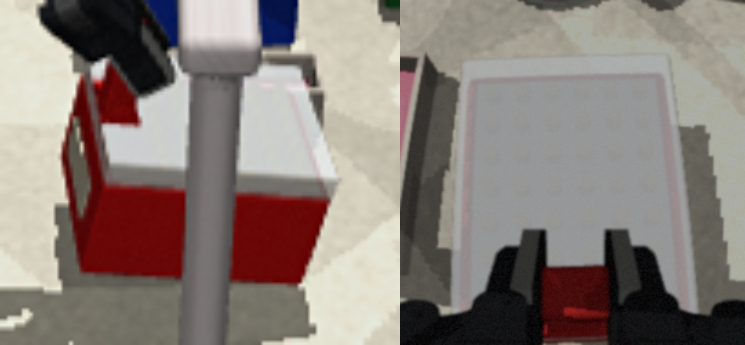

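Red is latched: in the side crop the whole box tilts with its front bottom up, the lid stays shut, and the load is about 3 N. I set it down.

```bash
python3 - <<'E'
from h import *
for k,(x,z) in {.2:(17,-8),.1:(8.3,-4.4)}.items():
  print(Ro.from_euler("y",.2).apply(np.array([x if k<.2 else 0,0,z if k<.2 else 0])-[17,0,-8]).round(1))
E
```

```text
[-15.1   0.   11.2]
[-7.8  0.   5.3]
```

Emit:
{"method": "servo_tool", "body": {
  "rows": [
    [[0, -4, 0, 2.7, 0, 0.05, 0], [0, -7.8, 0, 5.3, 0, 0.1, 0], [0, -11.5, 0, 8.3, 0, 0.15, 0], [0, -15, 0, 11, 0, 0.2, 0], [0, -15, 0, 11, 0, 0.2, 0], [0, -15, 0, 11, 0, 0.2, 0]]
  ]
}}

```text
clock: 5.68
position: [553.2, -219.0, 90.7]
ee_rot: [0.939, 0.031, 0.342, -0.011]
contact_force: [-6.2, -0.3, 6.7]
gripper_width: 16.8
grasp_force: 60.7
```

Emit:
{"method": "servo_tool", "body": {
  "rows": [
    [[60, 0, 0, 0, 0, 0, 0], [60, 0, 0, 0, 0, 0, 0], [60, 0, 0, 0, 0, 0, 0], [60, 0, 0, -30, 0, 0, 0], [60, 0, 0, -70, 0, 0, 0], [60, 0, 0, -110, 0, 0, 0], [60, 0, 0, -110, 0, 0, 0]]
  ]
}}

```text
clock: 6.55
position: [482.8, -223.2, 176.8]
ee_rot: [0.938, 0.032, 0.344, -0.01]
contact_force: [0.4, 0.0, 0.5]
gripper_width: 60.2
grasp_force: 0.0
```

```bash
python3 - <<'E'
from h import *
p,R=cur(); print(p.round(1)); b=tgt("blue",90); move(p,R,*b)
im=arm.get_image("side")[265:360,290:400];cv2.imwrite("pics/r2.png",cv2.resize(im,(400,345))[:,:,::-1])
E
```

```text
[ 482.8 -223.2  176.8]
shift [  15.5 -200.2   37.7] turn [-0.041 -0.004  0.054]
```

View pics/r2.png

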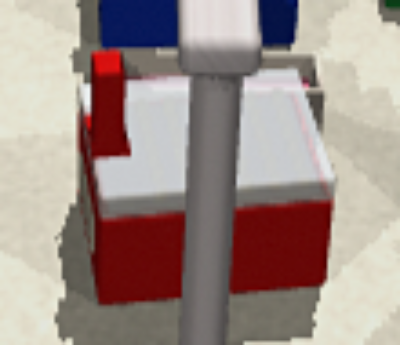

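Red stands flat with its lid shut. Next is blue.

Emit:
{"method": "servo_tool", "body": {
  "rows": [
    [[60, 15, -200, 0, -0.041, -0.004, 0.054], [60, 15, -200, 0, -0.041, -0.004, 0.054], [60, 15, -200, 0, -0.041, -0.004, 0.054], [60, 15, -200, 38, -0.041, -0.004, 0.054], [60, 15, -200, 38, -0.041, -0.004, 0.054], [60, 15, -200, 38, -0.041, -0.004, 0.054]]
  ]
}}

```text
clock: 7.35
position: [507.7, -83.2, 145.6]
ee_rot: [0.937, 0.02, 0.343, -0.055]
contact_force: [0.3, -0.1, -0.3]
gripper_width: 60.1
grasp_force: 0.0
```

```bash
cat >> h.py <<'E'
def chk(col,name=None):
    p,R=cur(); print(p.round(1)); move(p,R,*tgt(col,0))
    P=arm.camera_params("wrist"); im=arm.get_image("wrist")
    if name: cv2.imwrite(name,im[:,:,::-1])
    K=np.array(P["intrinsics"]);Rc=np.array(P["R"]);t=np.array(P["t"]); g=np.array(T[col][0])
    for d in ((0,0,0),(0,0,13)):
        X=Rc@(g+d)+t; th=np.arctan2(np.hypot(*X[:2]),X[2]); u=X[:2]/np.hypot(*X[:2])*th*K[0,0]+K[:2,2]; print("pred",u.round(1))
E
python3 -c "
from h import *
chk('blue','pics/w3.png')"
```

```text
[507.7 -83.2 145.6]
shift [  5.4 -52.4  86.2] turn [-0.118 -0.004 -0.001]
pred [233.1 237.4]
pred [226.3 228.8]
```

View pics/w3.png

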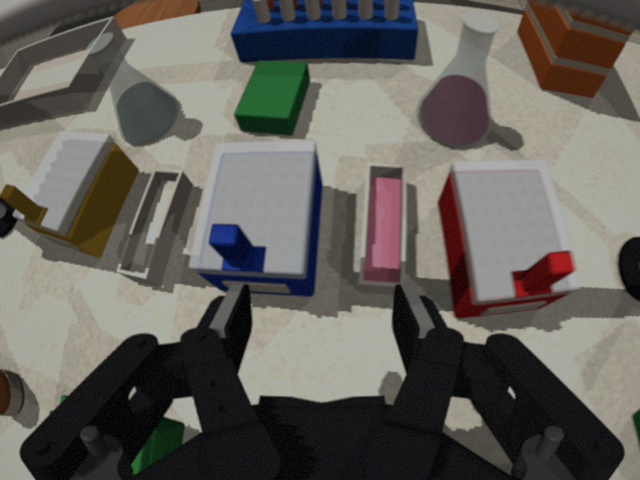

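The blue tab's top is at (228,231), against a predicted (226,229). I go in with a narrower opening so the closing pads press down less.

Emit:
{"method": "servo_tool", "body": {
  "rows": [
    [[38, 5, -52, 30, -0.118, -0.004, 0], [38, 5, -52, 30, -0.118, -0.004, 0], [38, 5, -52, 30, -0.118, -0.004, 0], [38, 5, -52, 40, -0.118, -0.004, 0], [38, 5, -52, 40, -0.118, -0.004, 0]]
  ]
}}

```text
clock: 8.02
position: [519.4, -52.7, 82.1]
ee_rot: [0.928, 0.007, 0.373, -0.028]
contact_force: [0.1, 0.2, 0.7]
gripper_width: 38.3
grasp_force: 0.0
```

```bash
python3 -c "
from h import *
chk('blue')"
```

```text
[519.4 -52.7  82.1]
shift [ 35.8 -30.5  27.5] turn [-0.057 -0.066 -0.006]
pred [249.4 209.9]
pred [242.5 193.6]
```

```bash
python3 -c "
from h import *
s=arm.read_state();print(s['joints'].round(3),s['joint_vel'].round(2))
P=arm.camera_params('wrist');cv2.imwrite('pics/w4.png',arm.get_image('wrist')[:,:,::-1]);print(cur()[0])"
```

```text
[-0.146  0.245 -0.549 -1.425 -0.16   3.095] [ 0.01 -0.03 -0.01  0.   -0.    0.01]
[518.85277294 -52.21592759  82.98126017]
```

Emit:
{"method": "servo_tool", "body": {
  "rows": [
    [[38, 0, 0, 0, 0, 0, 0]]
  ]
}}

```text
clock: 8.25
position: [519.0, -51.7, 83.8]
ee_rot: [0.927, 0.008, 0.374, -0.028]
contact_force: [0.2, -0.3, 0.1]
gripper_width: 38.2
grasp_force: 0.0
```

At lean 40° the wrist ran into its singularity, with joint 5 at -0.16 and joint 6 at 3.1. I back off and use a smaller lean for blue.

Emit:
{"method": "servo_tool", "body": {
  "rows": [
    [[38, 0, 0, -40, 0, 0, 0], [38, 0, 0, -80, 0, 0, 0], [38, 0, 0, -90, 0, -0.1, 0], [38, 0, 0, -90, 0, -0.2, 0], [38, 0, 0, -90, 0, -0.3, 0], [38, 0, 0, -90, 0, -0.4, 0], [38, 0, 0, -90, 0, -0.4, 0]]
  ]
}}

```text
clock: 9.12
position: [451.2, -62.9, 143.4]
ee_rot: [0.978, 0.016, 0.203, -0.041]
contact_force: [0.9, -1.3, -1.3]
gripper_width: 38.0
grasp_force: 0.0
```

```bash
python3 -c "
from h import *
print(arm.read_state()['joints'].round(3)); p,R=cur();print(p); move(p,R,*tgt('blue',60,26))"
```

```text
[ 0.221  0.034 -0.792  0.004 -0.327  1.38 ]
[451.24654504 -62.94528583 143.42286452]
shift [ 74.2 -37.6  39.3] turn [-0.088  0.044  0.013]
```

Emit:
{"method": "servo_tool", "body": {
  "rows": [
    [[38, 74, -38, 0, -0.088, 0.044, 0.013], [38, 74, -38, 0, -0.088, 0.044, 0.013], [38, 74, -38, 0, -0.088, 0.044, 0.013], [38, 74, -38, 20, -0.088, 0.044, 0.013], [38, 74, -38, 38, -0.088, 0.044, 0.013], [38, 74, -38, 38, -0.088, 0.044, 0.013]]
  ]
}}

```text
clock: 9.88
position: [535.2, -21.7, 148.0]
ee_rot: [0.975, -0.0, 0.221, -0.003]
contact_force: [-0.3, -0.7, -0.2]
gripper_width: 37.7
grasp_force: 0.0
```

```bash
python3 -c "
from h import *
print(arm.read_state()['joints'].round(3)); p,R=cur();print(p); move(p,R,*tgt('blue',0,26)); chk('blue')"
```

```text
[ 0.251  0.139 -0.872  0.688 -0.162  0.661]
[535.23221081 -21.67555525 148.02083423]
shift [-5.  -0.3 66.4] turn [-0.005  0.008 -0.001]
[535.2 -21.7 148. ]
shift [-0.5 -0.3 65.8] turn [-0.005  0.252 -0.002]
pred [322.  266.3]
pred [321.9 265. ]
```

Joint 5 is pinned again. The wrist evidently has a lateral offset, so I fit a small kinematic model from the logged poses and choose a lean from that.

```bash
cat > kin.py <<'E'
from h import *
from scipy.optimize import least_squares
import itertools
s=arm.read_state()
D=[([1.43457747,.385455,.006765,-.000439,-1.19401,-.258619],[240.18,576.44,230.35],[.98056,-.196218,-.000145,.000963]),
([-.146,.245,-.549,-1.425,-.16,3.095],[518.85,-52.2,83.0],[.927,.008,.374,-.028]),
([.221,.034,-.792,.004,-.327,1.38],[451.25,-62.95,143.42],[.978,.016,.203,-.041]),
([.251,.139,-.872,.688,-.162,.661],[535.23,-21.68,148.02],[.975,0,.221,-.003]),
(s["joints"],s["position"],s["ee_rot"])]
def fk(q,P,S):
    h,a,b,d,L,c6,e=P
    R1=Ro.from_euler("z",q[0]); R=R1*Ro.from_euler("y",np.pi-(np.pi/2-q[1]+q[2]))
    p=R1.apply([a*np.sin(q[1]),0,h+a*np.cos(q[1])])+R.apply([e,0,b]); R=R*Ro.from_euler("z",S[0]*q[3])
    p=p+R.apply([0,d,0]); R=R*Ro.from_euler("y",-q[4]); p=p+R.apply([0,0,L])
    return p,R*Ro.from_euler("z",S[1]*q[5]+c6)
def res(P,S):
    r=[]
    for q,p,o in D:
        pp,RR=fk(q,P,S); r+=[*(pp-p),*(100*(RR.inv()*Ro.from_quat(o)).as_rotvec())]
    return np.array(r)
best=min((least_squares(res,[250,450,450,-150*k,250,c,0],args=((i,j),)) for i,j,k,c in itertools.product((1,-1),(1,-1),(1,-1),(0,1.57,3.1,-1.57))),key=lambda f:f.cost) if 0 else None
c=[(least_squares(res,[250,450,450,150*k,250,c6,0],args=((i,j),)),(i,j)) for i,j,k,c6 in itertools.product((1,-1),(1,-1),(1,-1),(0,1.57,3.1,-1.57))]
f,S=min(c,key=lambda t:t[0].cost); P=f.x
LO=np.array([-3.14,-1.21,-1.07,-3.16,-2.99,-3.1]);HI=np.array([3.14,2.06,1.41,2.05,-.16,3.1])
def ik(p,R,q0):
    g=lambda q:np.r_[fk(q,P,S)[0]-p,200*(R.inv()*fk(q,P,S)[1]).as_rotvec()]
    f=least_squares(g,np.clip(q0,LO+1e-3,HI-1e-3),bounds=(LO,HI)); return f.x,np.sqrt(2*f.cost)
E
python3 - <<'E'
from kin import *
print(P.round(2),S,f.cost)
q0=s["joints"]; seeds=[q0,np.array([.25,.2,-.7,0.3,-.5,1.]),np.array([-.3,.3,-.6,-1.4,-.4,2.8]),np.array([-.4,.3,-.6,-2.8,-.4,0.]),np.array([-.4,.3,-.6,-2.8,-.4,-2.8]),np.array([.25,.2,-.7,1.5,-.4,0.])]
for c in("blue","yellow","red"):
  for lean in(20,26,32,40,46):
    for back in (90,0):
      o=set()
      for sd in seeds:
        q,e=ik(*tgt(c,back,lean),sd)
        if e<1: o.add(tuple(map(float,q.round(2))))
      print(c,lean,back,sorted(o,key=lambda q:q[4])[:4])
E
```

```text
[ 1.6096e+02  5.6475e+02  4.2175e+02 -1.5982e+02  2.9787e+02  4.7100e+00
 -5.0000e-02] (-1, -1) 0.1627737218917475
blue 20 90 [(0.32, 0.13, -0.66, 0.25, -0.46, 1.04)]
blue 20 0 [(0.26, 0.3, -0.79, 0.56, -0.16, 0.78)]
blue 26 90 [(0.29, 0.08, -0.86, 0.6, -0.23, 0.72)]
blue 26 0 []
blue 32 90 []
blue 32 0 []
blue 40 90 []
blue 40 0 []
blue 46 90 []
blue 46 0 []
yellow 20 90 [(0.72, 0.25, -0.58, 0.5, -0.56, 0.34)]
yellow 20 0 [(0.62, 0.39, -0.69, 0.81, -0.32, 0.09)]
yellow 26 90 [(0.69, 0.21, -0.76, 0.89, -0.42, -0.02)]
yellow 26 0 [(0.39, 0.37, -0.83, 1.71, -0.21, -0.6)]
yellow 32 90 [(0.54, 0.19, -0.9, 1.52, -0.32, -0.51)]
yellow 32 0 []
yellow 40 90 []
yellow 40 0 []
yellow 46 90 []
yellow 46 0 []
red 20 90 [(-0.16, 0.21, -0.42, -0.14, -0.61, 1.9)]
red 20 0 [(-0.15, 0.37, -0.44, -0.18, -0.43, 1.94)]
red 26 90 [(-0.19, 0.18, -0.46, -0.23, -0.5, 2.01)]
red 26 0 [(-0.17, 0.35, -0.45, -0.32, -0.34, 2.09)]
red 32 90 [(-0.23, 0.16, -0.49, -0.39, -0.42, 2.19)]
red 32 0 [(-0.22, 0.34, -0.43, -0.54, -0.3, 2.34)]
red 40 90 [(-0.35, 0.15, -0.47, -0.75, -0.39, 2.6)]
red 40 0 [(-0.35, 0.34, -0.38, -0.95, -0.33, 2.83)]
red 46 90 [(-0.49, 0.17, -0.45, -1.07, -0.45, 3.0)]
red 46 0 [(-0.49, 0.35, -0.37, -1.28, -0.41, -3.05)]
```

```bash
python3 - <<'E'
from kin import *
rng=np.random.default_rng(0)
fl=Ro.from_euler("z",np.pi)
for c in("blue","yellow"):
  for lean in(20,26,32,40,46):
   for F in (0,1):
    for dz in ((0,),):
      o=set();p,R=tgt(c,0,lean)
      for k in range(12):
        q,e=ik(p,R*fl if F else R,rng.uniform([-.7,0,-1,-3.1,-.9,-3],[.9,.6,-.2,2,-.2,3]))
        if e<.5:o.add(tuple(map(float,q.round(2))))
      if o: print(c,lean,"flip" if F else "",sorted(o,key=lambda q:q[4])[:4])
E
```

```text
blue 20  [(0.26, 0.3, -0.79, 0.56, -0.16, 0.78)]
blue 20 flip [(0.26, 0.3, -0.79, 0.56, -0.16, -2.37)]
yellow 20  [(0.62, 0.39, -0.69, 0.81, -0.32, 0.09)]
yellow 20 flip [(0.62, 0.39, -0.69, 0.81, -0.32, -3.05)]
yellow 26  [(0.39, 0.37, -0.83, 1.71, -0.21, -0.6)]
yellow 26 flip [(0.39, 0.37, -0.83, 1.71, -0.21, 2.54)]
```

```bash
python3 - <<'E'
from kin import *
q=s["joints"]
for b,d in((70,(0,0,0)),(35,(0,0,0)),(0,(0,0,0)),(0,(3,0,20))):
    q,e=ik(*tgt("blue",b,18,d),q); print(b,d,q.round(2),round(e,2))
p,R=cur(); move(p,R,*tgt("blue",60,18)); move(p,R,*tgt("blue",0,18))
E
```

```text
70 (0, 0, 0) [ 0.31  0.18 -0.63  0.21 -0.47  1.08] 0.0
35 (0, 0, 0) [ 0.3   0.24 -0.66  0.25 -0.37  1.05] 0.0
0 (0, 0, 0) [ 0.29  0.31 -0.7   0.33 -0.27  0.98] 0.0
0 (3, 0, 20) [ 0.29  0.28 -0.65  0.27 -0.34  1.04] 0.0
shift [ 0.  -0.5  7.2] turn [-0.005 -0.133 -0.001]
shift [-7.9 -0.2 66.7] turn [-0.005 -0.133 -0.001]
```

Emit:
{"method": "servo_tool", "body": {
  "rows": [
    [[40, 0, 0, 7, -0.005, -0.133, 0], [40, 0, 0, 7, -0.005, -0.133, 0], [40, 0, 0, 7, -0.005, -0.133, 0], [40, 0, 0, 7, -0.005, -0.133, 0], [40, 0, 0, 7, -0.005, -0.133, 0]]
  ]
}}

```text
clock: 10.55
position: [536.7, -22.2, 141.7]
ee_rot: [0.988, -0.0, 0.156, 0.0]
contact_force: [0.0, 0.3, -0.2]
gripper_width: 39.9
grasp_force: 0.0
```

```bash
python3 - <<'E'
from h import *
p,R=cur(); print(p.round(1)); move(p,R,*tgt("blue",0,18)); print(arm.read_state()["joints"].round(2))
P=arm.camera_params("wrist"); im=arm.get_image("wrist"); K=np.array(P["intrinsics"])
def pred(X):
    X=np.array(P["R"])@np.array(X,float)+P["t"]; r=np.hypot(*X[:2]); return X[:2]/r*np.arctan2(r,X[2])*K[0,0]+K[:2,2]
g=np.array(T["blue"][0])
for dx in(-7,7):
  for dy in (-9,9): print(pred(g+[dx,dy,14]).round(1))
m=mask(im,"blue"); k,l,st,ce=cv2.connectedComponentsWithStats(m)
for i in range(1,k):
    if st[i,4]>60: print(st[i],ce[i].round(1))
H=cv2.cvtColor(im,cv2.COLOR_RGB2HSV)
# bright top face of tab
y,x=np.nonzero((l>0)&(H[:,:,2]>0)); cv2.imwrite("pics/w5.png",im[:,:,::-1][200:360,220:420])
E
```

```text
[536.7 -22.2 141.7]
shift [ 1.7 -1.3 60.2] turn [ 0.     0.001 -0.   ]
[ 0.31  0.19 -0.64  0.22 -0.44  1.08]
[338.5 274.2]
[302.3 274.2]
[338.5 246.1]
[302.2 246.1]
[ 294  245   47   32 1366] [316.8 260.6]
```

Emit:
{"method": "servo_tool", "body": {
  "rows": [
    [[40, 2, -2, 30, 0, 0, 0], [40, 2, -2, 58, 0, 0, 0], [40, 2, -2, 58, 0, 0, 0], [0, 2, -2, 58, 0, 0, 0], [0, 2, -2, 58, 0, 0, 0], [0, 2, -2, 58, 0, 0, 0], [0, 2, -2, 58, 0, 0, 0]]
  ]
}}

```text
clock: 11.48
position: [557.8, -19.4, 88.5]
ee_rot: [0.988, -0.0, 0.157, -0.0]
contact_force: [-3.1, 0.7, 7.9]
gripper_width: 16.8
grasp_force: 59.9
```

```bash
python3 - <<'E'
from h import *
s=arm.read_state(); print(s["joints"].round(2)); R=Rt(0,18)
for d in ((2,0,7),(4,0,14),(5,0,20),(5,0,22)): print(d,R.inv().apply(d).round(1))
E
```

```text
[ 0.29  0.31 -0.69  0.32 -0.28  0.99]
(2, 0, 7) [ 4.1  0.  -6. ]
(4, 0, 14) [  8.1   0.  -12.1]
(5, 0, 20) [ 10.9   0.  -17.5]
(5, 0, 22) [ 11.6   0.  -19.4]
```

Emit:
{"method": "servo_tool", "body": {
  "rows": [
    [[0, 4, 0, -6, 0, 0, 0], [0, 8, 0, -12, 0, 0, 0], [0, 11, 0, -17.5, 0, 0, 0], [0, 11.6, 0, -19.4, 0, 0, 0], [0, 11.6, 0, -19.4, 0, 0, 0]]
  ]
}}

```text
clock: 12.1
position: [562.4, -19.5, 109.3]
ee_rot: [0.988, -0.0, 0.156, -0.0]
contact_force: [-0.7, -0.6, -5.6]
gripper_width: 17.2
grasp_force: 58.9
```

```bash
python3 - <<'E'
from h import *
s=arm.read_state(); print(s["contact_force"].round(2),s["wrist_torque"].round(2),s["position"].round(1))
a=arm.get_image("side")[205:295,300:390]; b=arm.get_image("wrist")[120:360,200:440]; c=cv2.imread("pics/side0.png")[205:295,300:390,::-1]
cv2.imwrite("pics/t2.png",np.hstack([cv2.resize(c,(260,260)),cv2.resize(a,(260,260)),cv2.resize(b,(260,260))])[:,:,::-1])
E
```

```text
[-0.75 -0.61 -5.64] [0.06 1.26 0.05] [562.4 -19.5 109.3]
```

View pics/t2.png

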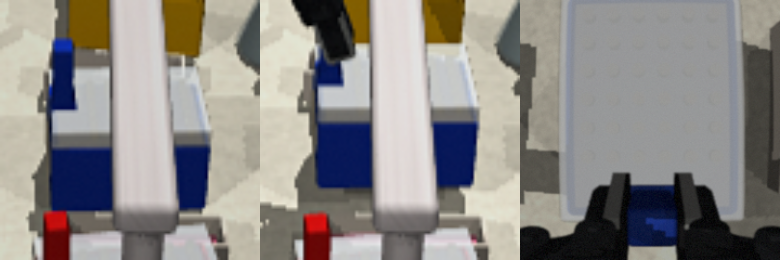

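Blue is latched: the whole box hangs flat about 20 mm up at 5.6 N, with its lid shut. I set it down and back off.

Emit:
{"method": "servo_tool", "body": {
  "rows": [
    [[0, -3.6, 0, 7, 0, 0, 0], [0, -7.6, 0, 13, 0, 0, 0], [0, -10, 0, 17, 0, 0, 0], [0, -11.6, 0, 19.4, 0, 0, 0], [0, -11.6, 0, 19.4, 0, 0, 0]]
  ]
}}

```text
clock: 12.82
position: [557.5, -19.7, 88.5]
ee_rot: [0.988, -0.0, 0.157, -0.0]
contact_force: [-6.3, -0.4, 4.4]
gripper_width: 16.4
grasp_force: 60.3
```

Emit:
{"method": "servo_tool", "body": {
  "rows": [
    [[60, 0, 0, 0, 0, 0, 0], [60, 0, 0, 0, 0, 0, 0], [60, 0, 0, -20, 0, 0, 0], [60, 0, 0, -70, 0, 0, 0], [60, 0, 0, -90, 0, 0, 0], [60, 0, 0, -90, 0, 0, 0]]
  ]
}}

```text
clock: 13.58
position: [531.2, -18.9, 175.4]
ee_rot: [0.987, -0.0, 0.159, -0.001]
contact_force: [-0.3, 1.2, -0.2]
gripper_width: 59.9
grasp_force: 0.0
```

```bash
python3 - <<'E'
from kin import *
q=s["joints"]; p,R=cur(); print(p.round(1))
for L in (22,24):
  q=s["joints"]
  for b,d in((90,(0,0,0)),(45,(0,0,0)),(0,(0,0,0)),(0,(3,0,20))):
    q,e=ik(*tgt("yellow",b,L,d),q); print(L,b,q.round(2),round(e,2))
move(p,R,*tgt("yellow",90,23))
im=arm.get_image("side")
for i in (im,cv2.imread("pics/side0.png")[:,:,::-1].copy()):
    m=mask(i[212:285,310:360],"blue"); k,l,st,ce=cv2.connectedComponentsWithStats(m); print([ (st[j].tolist(),ce[j].round(1).tolist()) for j in range(1,k) if st[j,4]>30])
E
```

```text
[531.2 -18.9 175.4]
22 90 [ 0.72  0.24 -0.64  0.6  -0.51  0.24] 0.0
22 45 [ 0.67  0.31 -0.69  0.76 -0.39  0.11] 0.0
22 0 [ 0.56  0.38 -0.76  1.09 -0.26 -0.14] 0.0
22 0 [ 0.61  0.36 -0.7   0.87 -0.33  0.05] 0.0
24 90 [ 0.71  0.22 -0.7   0.73 -0.46  0.12] 0.0
24 45 [ 0.63  0.3  -0.76  0.97 -0.34 -0.06] 0.0
24 0 [ 0.47  0.37 -0.81  1.42 -0.23 -0.38] 0.0
24 0 [ 0.56  0.35 -0.76  1.13 -0.28 -0.16] 0.0
shift [  16.8 -221.8   13.6] turn [-0.039  0.082  0.097]
[([7, 6, 9, 25, 187], [11.0, 18.8]), ([7, 43, 22, 23, 465], [17.7, 54.7])]
[([7, 6, 9, 26, 181], [11.0, 18.9]), ([7, 44, 22, 22, 460], [18.0, 54.7])]
```

Blue is back exactly in place. Next is yellow.

Emit:
{"method": "servo_tool", "body": {
  "rows": [
    [[60, 0, -60, 0, -0.01, 0.02, 0.024], [60, 0, -120, 0, -0.02, 0.03, 0.05], [60, 8, -180, 0, -0.03, 0.05, 0.08], [60, 17, -222, 14, -0.038, 0.065, 0.097], [60, 17, -222, 14, -0.038, 0.065, 0.097], [60, 17, -222, 14, -0.038, 0.065, 0.097], [60, 17, -222, 14, -0.038, 0.065, 0.097]]
  ]
}}

```text
clock: 14.5
position: [550.2, 201.5, 164.6]
ee_rot: [0.981, -0.052, 0.187, 0.011]
contact_force: [0.8, 0.2, 0.1]
gripper_width: 60.2
grasp_force: 0.0
```

```bash
python3 - <<'E'
from h import *
s=arm.read_state();print(s["position"].round(1),s["joints"].round(2)); p,R=cur(); move(p,R,*tgt("yellow",60,22)); move(p,R,*tgt("yellow",0,22))
E
```

```text
[550.2 201.5 164.6] [ 0.72  0.24 -0.64  0.6  -0.51  0.24]
shift [ 3.8 -1.6 26.9] turn [0.003 0.006 0.   ]
shift [ 4.2 -1.8 86.9] turn [0.003 0.006 0.   ]
```

Emit:
{"method": "servo_tool", "body": {
  "rows": [
    [[40, 4, -2, 27, 0, 0, 0], [40, 4, -2, 27, 0, 0, 0], [40, 4, -2, 27, 0, 0, 0]]
  ]
}}

```text
clock: 14.88
position: [564.3, 202.4, 142.1]
ee_rot: [0.981, -0.052, 0.188, 0.011]
contact_force: [-0.3, 0.3, -0.6]
gripper_width: 40.5
grasp_force: 0.0
```

```bash
python3 - <<'E'
from h import *
p,R=cur(); print(p.round(1)); move(p,R,*tgt("yellow",0,22)); print(arm.read_state()["joints"].round(2))
P=arm.camera_params("wrist"); im=arm.get_image("wrist"); K=np.array(P["intrinsics"])
def pred(X):
    X=np.array(P["R"])@np.array(X,float)+P["t"]; r=np.hypot(*X[:2]); return X[:2]/r*np.arctan2(r,X[2])*K[0,0]+K[:2,2]
g=np.array(T["yellow"][0])
for dx in(-7,7):
  for dy in (-9,9): print(pred(g+[dx,dy,14]).round(1))
m=mask(im,"yellow"); k,l,st,ce=cv2.connectedComponentsWithStats(m)
for i in range(1,k):
    if st[i,4]>60: print(st[i],ce[i].round(1))
E
```

```text
[564.3 202.4 142.1]
shift [-0.5  0.7 60.8] turn [ 0.002  0.005 -0.   ]
[ 0.69  0.29 -0.66  0.67 -0.44  0.19]
[343.6 274.2]
[307.8 278. ]
[340.7 246.4]
[304.9 250.2]
[ 289  250   49   32 1387] [313.5 265.9]
```

The yellow tab sits about 3 mm to +y and 1.5 mm nearer than estimated, so I correct for that while going in.

Emit:
{"method": "servo_tool", "body": {
  "rows": [
    [[40, -2, -3, 30, 0, 0, 0], [40, -2, -3, 57, 0, 0, 0], [40, -2, -3, 57, 0, 0, 0], [0, -2, -3, 57, 0, 0, 0], [0, -2, -3, 57, 0, 0, 0], [0, -2, -3, 57, 0, 0, 0], [0, -2, -3, 57, 0, 0, 0]]
  ]
}}

```text
clock: 15.8
position: [584.1, 204.6, 89.3]
ee_rot: [0.981, -0.051, 0.189, 0.01]
contact_force: [-3.5, -0.7, 6.7]
gripper_width: 17.1
grasp_force: 59.9
```

```bash
python3 - <<'E'
from h import *
s=arm.read_state(); print(s["joints"].round(2),s["wrist_torque"].round(2)); R=Rt(0,22)
for d in ((2,0,7),(4,0,14),(5,0,20),(5,0,22)): print(d,R.inv().apply(d).round(1))
E
```

```text
[ 0.59  0.38 -0.74  1.01 -0.29 -0.08] [-0.04  0.75 -0.11]
(2, 0, 7) [ 4.5  0.  -5.7]
(4, 0, 14) [  9.    0.  -11.5]
(5, 0, 20) [ 12.1   0.  -16.7]
(5, 0, 22) [ 12.9   0.  -18.5]
```

Emit:
{"method": "servo_tool", "body": {
  "rows": [
    [[0, 4.5, 0, -5.7, 0, 0, 0], [0, 9, 0, -11.5, 0, 0, 0], [0, 12, 0, -16.7, 0, 0, 0], [0, 13, 0, -18.5, 0, 0, 0], [0, 13, 0, -18.5, 0, 0, 0]]
  ]
}}

```text
clock: 16.42
position: [588.1, 203.0, 108.9]
ee_rot: [0.981, -0.051, 0.187, 0.011]
contact_force: [-1.2, -0.5, -2.9]
gripper_width: 17.3
grasp_force: 58.5
```

```bash
python3 - <<'E'
from h import *
s=arm.read_state(); print(s["contact_force"].round(2),s["wrist_torque"].round(2),s["position"].round(1))
i0=cv2.imread("pics/side0.png")[:,:,::-1].copy()
im=arm.get_image("side"); cv2.imwrite("pics/y2.png",im[:,:,::-1]); sc=arm.get_image("scene"); cv2.imwrite("pics/y2s.png",sc[:,:,::-1])
s0=cv2.imread("pics/scene0.png")[:,:,::-1].copy()
for n,i,(a,b,c,d) in (("side0",i0,(190,230,318,378)),("side",im,(190,230,318,378)),("sc0",s0,(315,370,325,395)),("sc",sc,(315,370,325,395))):
    m=mask(i[a:b,c:d],"yellow"); k,l,st,ce=cv2.connectedComponentsWithStats(m); print(n,[ (st[j].tolist(),ce[j].round(1).tolist()) for j in range(1,k) if st[j,4]>30])
E
```

```text
[-1.21 -0.46 -2.88] [0.27 1.62 0.02] [588.1 203.  108.9]
side0 [([5, 10, 15, 22, 289], [12.5, 20.8]), ([38, 11, 15, 24, 267], [45.0, 23.0])]
side [([38, 0, 20, 30, 420], [47.8, 17.5]), ([8, 3, 12, 29, 226], [14.2, 19.7])]
sc0 [([6, 18, 55, 32, 603], [35.3, 36.8])]
sc [([0, 8, 59, 40, 846], [26.9, 33.1])]
```

```bash
python3 - <<'E'
from h import *
f=lambda i,a,b,c,d:cv2.resize(i[a:b,c:d],(260,290))
I=lambda n:cv2.imread(n)
w=arm.get_image("wrist")[:,:,::-1]
A=np.hstack([f(I("pics/side0.png"),160,235,310,385),f(I("pics/y2.png"),160,235,310,385),f(w,100,380,190,450)])
B=np.hstack([f(I("pics/scene0.png"),295,375,318,398),f(I("pics/y2s.png"),295,375,318,398),f(I("pics/y2s.png"),150,420,200,450)])
cv2.imwrite("pics/t3.png",np.vstack([A,B]))
E
```

```text
(no output)
```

View pics/t3.png

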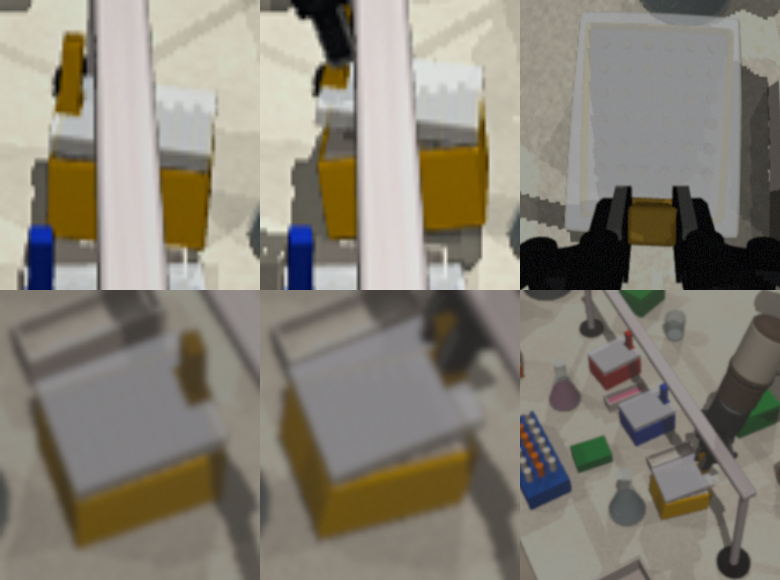

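Yellow is not latched: the lid front gapes above the box, and the stiff grip also tips the box slightly. I raise it a little more so the opening counts.

Emit:
{"method": "servo_tool", "body": {
  "rows": [
    [[0, 3, 0, -7.4, 0, -0.03, 0], [0, 4, 0, -9, 0, -0.05, 0], [0, 4, 0, -9, 0, -0.05, 0]]
  ]
}}

```text
clock: 16.95
position: [589.7, 203.5, 119.9]
ee_rot: [0.985, -0.052, 0.164, 0.009]
contact_force: [1.2, -1.0, -2.7]
gripper_width: 17.1
grasp_force: 58.8
```

```bash
python3 - <<'E'
from h import *
s=arm.read_state(); print(s["contact_force"].round(2),s["wrist_torque"].round(2),s["position"].round(1))
g=s["position"]-Ro.from_quat(s["ee_rot"]).apply([0,0,19]); print("grip",g.round(1))
p,R=cur(); move(p,R,*(np.array([584.1,204.6,89.3]),Ro.from_quat([.981,-.051,.189,.01])))
E
```

```text
[ 1.17 -0.96 -2.73] [ 0.11  1.05 -0.05] [589.7 203.5 119.9]
grip [583.6 204.2 137.8]
shift [-15.2  -0.5  27.1] turn [ 0.002  0.051 -0.001]
```

The tab is 30 mm up, which is well past the threshold. I set it down, then press it home.

Emit:
{"method": "servo_tool", "body": {
  "rows": [
    [[0, -5, 0, 9, 0, 0.02, 0], [0, -10, 0, 18, 0, 0.035, 0], [0, -15, 0, 27, 0, 0.05, 0], [0, -15, 0, 27, 0, 0.05, 0], [0, -15, 0, 27, 0, 0.05, 0]]
  ]
}}

```text
clock: 17.58
position: [584.2, 204.2, 89.7]
ee_rot: [0.981, -0.051, 0.188, 0.01]
contact_force: [0.6, 1.5, 0.5]
gripper_width: 16.7
grasp_force: 58.5
```

Emit:
{"method": "servo_tool", "body": {
  "rows": [
    [[0, -1, 0, 2.5, 0, 0, 0], [0, -2, 0, 5, 0, 0, 0], [0, -2, 0, 5, 0, 0, 0]]
  ]
}}

```text
clock: 17.95
position: [584.7, 204.5, 88.7]
ee_rot: [0.98, -0.051, 0.191, 0.01]
contact_force: [-16.2, -0.5, 22.9]
gripper_width: 17.0
grasp_force: 62.7
```

Emit:
{"method": "servo_tool", "body": {
  "rows": [
    [[60, 0, 0, 0, 0, 0, 0], [60, 0, 0, 0, 0, 0, 0], [60, 0, 0, -20, 0, 0, 0], [60, 0, 0, -60, 0, 0, 0], [60, 0, 0, -90, 0, 0, 0], [60, 0, 0, -90, 0, 0, 0]]
  ]
}}

```text
clock: 18.7
position: [551.1, 209.1, 169.5]
ee_rot: [0.981, -0.051, 0.189, 0.009]
contact_force: [0.7, -0.3, -0.2]
gripper_width: 60.3
grasp_force: 0.0
```

```bash
python3 - <<'E'
from h import *
sd=arm.get_image("side");cv2.imwrite("pics/z.png",sd[:,:,::-1]);sc=arm.get_image("scene");cv2.imwrite("pics/zs.png",sc[:,:,::-1]); print(cur()[0].round(1))
i0=cv2.imread("pics/side0.png")[:,:,::-1].copy();s0=cv2.imread("pics/scene0.png")[:,:,::-1].copy()
def comp(i,a,b,c,d,col="yellow"):
    m=mask(i[a:b,c:d],col); k,l,st,ce=cv2.connectedComponentsWithStats(m); return [((st[j,:5]+[c,a,0,0,0]).tolist(),(ce[j]+[c,a]).round(1).tolist()) for j in range(1,k) if st[j,4]>12]
for i in(i0,sd): print("side",comp(i,162,232,318,380))
for i in(s0,sc): print("scene",comp(i,298,370,325,395))
# rows through lid front in side view: column near front, value profile (lid/box seam)
for nm,i in(("0",i0),("1",sd)):
  for c in (328,333,362): print(nm,c,[tuple(int(v) for v in i[r,c]) for r in range(192,206)])
E
```

```text
[550.3 207.2 166.6]
side [([326, 169, 8, 21, 135], [330.1, 179.4]), ([323, 200, 15, 22, 289], [330.5, 210.8]), ([356, 201, 15, 24, 267], [363.0, 213.0])]
side [([326, 169, 9, 21, 136], [330.4, 179.6]), ([324, 200, 14, 22, 287], [330.5, 210.9]), ([356, 203, 15, 21, 269], [363.1, 212.9])]
scene [([375, 307, 5, 7, 29], [376.8, 310.3]), ([331, 333, 55, 32, 603], [360.3, 351.8])]
scene [([374, 307, 6, 10, 33], [376.5, 311.0]), ([375, 318, 6, 7, 20], [377.1, 321.4]), ([330, 333, 56, 33, 610], [359.9, 351.8])]
0 328 [(183, 185, 183), (184, 186, 188), (186, 188, 190), (138, 137, 136), (104, 103, 97), (103, 102, 98), (103, 102, 99), (91, 89, 87), (68, 62, 54), (109, 79, 16), (132, 96, 0), (125, 91, 3), (117, 85, 0), (118, 86, 2)]
0 333 [(183, 186, 187), (184, 186, 187), (185, 187, 189), (170, 170, 167), (120, 118, 113), (100, 99, 95), (102, 101, 97), (105, 103, 100), (76, 74, 73), (89, 71, 34), (140, 102, 5), (130, 94, 2), (118, 86, 3), (117, 85, 0)]
0 362 [(182, 185, 186), (183, 185, 187), (182, 185, 187), (182, 185, 186), (183, 186, 187), (185, 187, 188), (184, 185, 186), (131, 131, 129), (99, 98, 95), (102, 102, 97), (103, 101, 101), (84, 80, 70), (131, 97, 20), (130, 92, 0)]
1 328 [(191, 193, 188), (191, 193, 191), (194, 197, 198), (146, 146, 146), (112, 111, 106), (107, 106, 103), (107, 105, 103), (106, 105, 103), (76, 76, 74), (92, 68, 28), (140, 102, 0), (130, 95, 0), (125, 90, 1), (124, 90, 1)]
1 333 [(190, 192, 194), (190, 192, 194), (192, 194, 195), (179, 178, 175), (129, 126, 122), (106, 104, 101), (108, 107, 102), (109, 108, 104), (72, 71, 71), (84, 66, 30), (142, 105, 7), (134, 97, 0), (123, 88, 0), (124, 90, 0)]
1 362 [(190, 192, 192), (189, 191, 192), (188, 190, 191), (189, 191, 193), (190, 192, 194), (190, 194, 195), (186, 187, 187), (130, 130, 127), (104, 104, 100), (107, 106, 101), (109, 106, 106), (94, 84, 62), (142, 104, 12), (134, 96, 0)]
```

```bash
python3 - <<'E'
from kin import *
for L in (24,28,32):
  for z in (130,112):
    o=set()
    for sd in (s["joints"],np.array([.4,.35,-.8,1.7,-.25,-.6]),np.array([.54,.19,-.9,1.5,-.32,-.5])):
      q,e=ik(np.array([577.,205,z]),Rt(-6,L),sd)
      if e<1:o.add(tuple(map(float,q.round(2))))
    print(L,z,o)
p,R=cur(); 
for L in (24,28): move(p,R,np.array([577.,205,130]),Rt(-6,L))
# lid-side-face thickness (bright-grey band) front vs rear in side view, per box, now
im=cv2.imread("pics/z.png")[:,:,::-1].astype(float)
for n,cols,a,b in(("blue",(319,322,326,365,369),225,275),("yellow",(326,329,332,360,364,368),180,215)):
  for c in cols:
    g=im[a:b,c]; v=g.mean(1); sat=(g.max(1)-g.min(1))
    # subpixel: top step 190->105, bottom = colour onset
    t=np.where((v[:-1]>150)&(v[1:]<=150))[0]; k=np.where((sat[:-1]<=40)&(sat[1:]>40))[0]
    f=[a+i+(v[i]-150)/(v[i]-v[i+1]) for i in t]; h=[a+i+(40-sat[i])/(sat[i+1]-sat[i]) for i in k]; print(n,c,np.round(f,1),np.round(h,1))
E
```

```text
24 130 {(0.64, 0.31, -0.72, 0.92, -0.35, -0.01)}
24 112 {(0.59, 0.33, -0.77, 1.09, -0.3, -0.15)}
28 130 {(0.52, 0.29, -0.82, 1.4, -0.28, -0.39)}
28 112 {(0.45, 0.32, -0.84, 1.63, -0.25, -0.56)}
32 130 {(0.39, 0.28, -0.86, 1.85, -0.27, -0.72)}
32 112 {(0.33, 0.31, -0.86, 2.04, -0.25, -0.86)}
shift [11.4 -0.7 43.9] turn [0.003 0.041 0.001]
shift [11.4 -0.7 43.9] turn [0.003 0.111 0.001]
blue 319 [250.7] [255.9]
blue 322 [250.8] [256.]
blue 326 [250.8] [256.]
blue 365 [250.4] [255.5]
blue 369 [250.2] [255.3]
yellow 326 [185.5 194.8] [185.3 199.3]
yellow 329 [195.] [200.6]
yellow 332 [195.4] [200.7]
yellow 360 [198.4] [203.]
yellow 364 [198.7] [203.3]
yellow 368 [199.3] [203.7]
```

The yellow lid still looks slightly proud at its front: its side band is 5.5 px there against 4.5 px at the rear, while blue's is even. I press it on the tab's top with closed fingers.

Emit:
{"method": "servo_tool", "body": {
  "rows": [
    [[0, 0, 0, 0, 0.003, 0.08, 0.001], [0, 11, 0, 20, 0.003, 0.08, 0.001], [0, 11, 0, 44, 0.003, 0.08, 0.001], [0, 11, 0, 44, 0.003, 0.08, 0.001], [0, 11, 0, 44, 0.003, 0.08, 0.001]]
  ]
}}

```text
clock: 19.42
position: [577.0, 203.9, 130.0]
ee_rot: [0.973, -0.051, 0.226, 0.012]
contact_force: [0.3, -0.4, 0.9]
gripper_width: -0.1
grasp_force: 0.0
```

```bash
python3 - <<'E'
from h import *
s=arm.read_state(); print(s["joints"].round(2),s["gripper_width"]); p,R=cur();print(p.round(1)); 
for z in (122,119,116,113): move(p,R,np.array([577,205.5,z]),R)
P=arm.camera_params("wrist"); im=arm.get_image("wrist"); K=np.array(P["intrinsics"])
m=mask(im,"yellow"); k,l,st,ce=cv2.connectedComponentsWithStats(m)
print([(st[i].tolist(),ce[i].round(1).tolist()) for i in range(1,k) if st[i,4]>60])
X=np.array(P["R"])@np.array([577.,205.5,117])+P["t"]; r=np.hypot(*X[:2]); print(X[:2]/r*np.arctan2(r,X[2])*K[0,0]+K[:2,2])
cv2.imwrite("pics/w6.png",im[:,:,::-1])
E
```

```text
[ 0.58  0.3  -0.79  1.17 -0.31 -0.22] -0.12322928358028383
[577.  203.9 130. ]
shift [-3.7 -1.5  7.1] turn [0. 0. 0.]
shift [-5.  -1.5  9.8] turn [0. 0. 0.]
shift [-6.4 -1.5 12.5] turn [0. 0. 0.]
shift [-7.7 -1.5 15.2] turn [0. 0. 0.]
[([295, 277, 42, 15, 210], [306.7, 282.5]), ([338, 281, 7, 11, 68], [341.4, 285.8])]
[319.58035213 296.75933622]
```

Emit:
{"method": "servo_tool", "body": {
  "rows": [
    [[0, -3.7, -1, 7, 0, 0, 0], [0, -5, -1.5, 9.8, 0, 0, 0], [0, -5, -1.5, 9.8, 0, 0, 0]]
  ]
}}

```text
clock: 19.85
position: [577.1, 206.5, 120.4]
ee_rot: [0.972, -0.051, 0.228, 0.011]
contact_force: [-2.4, 0.8, 2.7]
gripper_width: -0.4
grasp_force: 1.2
```

Emit:
{"method": "servo_tool", "body": {
  "rows": [
    [[0, -0.9, 0, 1.8, 0, 0, 0], [0, -0.9, 0, 1.8, 0, 0, 0]]
  ]
}}

```text
clock: 20.1
position: [577.3, 206.6, 119.8]
ee_rot: [0.972, -0.051, 0.229, 0.011]
contact_force: [-7.7, -0.5, 9.1]
gripper_width: 0.1
grasp_force: 6.4
```

Contact is at a tab top near 118 mm, so the lid is still proud. The sideways push is working against closing, so I press with a slight move to -x.

```bash
python3 - <<'E'
from h import *
R=cur()[1]
for d in ((-3,0,-2),(-4,0,-4),(-5,0,-6)): print(d,R.inv().apply(d).round(1))
E
```

```text
(-3, 0, -2) [-3.6  0.3  0.5]
(-4, 0, -4) [-5.3  0.4  1.8]
(-5, 0, -6) [-7.1  0.5  3.2]
```

Emit:
{"method": "servo_tool", "body": {
  "rows": [
    [[0, -3.6, 0.3, 0.5, 0, 0, 0], [0, -5.3, 0.4, 1.8, 0, 0, 0], [0, -5.3, 0.4, 1.8, 0, 0, 0]]
  ]
}}

```text
clock: 20.48
position: [576.7, 206.8, 119.2]
ee_rot: [0.971, -0.052, 0.232, 0.01]
contact_force: [-2.2, -2.4, 14.4]
gripper_width: -0.0
grasp_force: 6.8
```

```bash
python3 - <<'E'
from h import *
now=arm.get_image("side"); cv2.imwrite("pics/z3.png",now[:,:,::-1])
for nm in("side0","y2","z","z3"):
  im=cv2.imread(f"pics/{nm}.png")[:,:,::-1].astype(float); o=[]
  for c in (327,329,331,333,335,360,364,368):
    a=186;g=im[a:215,c]; v=g.mean(1); sat=g.max(1)-g.min(1)
    t=np.where((v[:-1]>150)&(v[1:]<=150))[0]; k=np.where((sat[:-1]<=40)&(sat[1:]>40))[0]
    if len(t) and len(k): i,j=t[-1],k[-1]; o.append((c,round(a+i+(v[i]-150)/(v[i]-v[i+1]),1),round(a+j+(40-sat[j])/(sat[j+1]-sat[j]),1)))
  print(nm,o,[round(q[2]-q[1],1) for q in o])
E
```

```text
side0 [(327, np.float64(194.6), np.float64(200.3)), (329, np.float64(194.9), np.float64(200.6)), (331, np.float64(195.2), np.float64(200.6)), (333, np.float64(195.4), np.float64(200.7)), (335, np.float64(195.6), np.float64(200.8)), (360, np.float64(198.4), np.float64(203.1)), (364, np.float64(198.8), np.float64(203.4)), (368, np.float64(199.4), np.float64(204.2))] [np.float64(5.7), np.float64(5.7), np.float64(5.4), np.float64(5.3), np.float64(5.2), np.float64(4.7), np.float64(4.6), np.float64(4.8)]
y2 [(327, np.float64(194.1), np.float64(197.3)), (329, np.float64(188.1), np.float64(200.5)), (331, np.float64(188.0), np.float64(200.1)), (333, np.float64(188.5), np.float64(200.1)), (335, np.float64(188.6), np.float64(199.7)), (360, np.float64(191.4), np.float64(197.6)), (364, np.float64(191.8), np.float64(197.6)), (368, np.float64(192.4), np.float64(197.2))] [np.float64(3.2), np.float64(12.4), np.float64(12.1), np.float64(11.6), np.float64(11.1), np.float64(6.2), np.float64(5.8), np.float64(4.8)]
z [(327, np.float64(194.8), np.float64(200.6)), (329, np.float64(195.0), np.float64(200.6))
[... 209 characters left out ...]
.float64(203.3)), (368, np.float64(199.3), np.float64(203.7))] [np.float64(5.8), np.float64(5.6), np.float64(5.2), np.float64(5.2), np.float64(5.2), np.float64(4.6), np.float64(4.6), np.float64(4.4)]
z3 [(327, np.float64(195.1), np.float64(200.6)), (329, np.float64(195.5), np.float64(200.6)), (331, np.float64(195.6), np.float64(200.7)), (333, np.float64(195.7), np.float64(200.9)), (335, np.float64(196.0), np.float64(201.1)), (360, np.float64(198.5), np.float64(203.0)), (364, np.float64(198.8), np.float64(203.2)), (368, np.float64(199.4), np.float64(203.7))] [np.float64(5.5), np.float64(5.1), np.float64(5.1), np.float64(5.2), np.float64(5.1), np.float64(4.5), np.float64(4.4), np.float64(4.3)]
```

```bash
python3 - <<'E'
from h import *
def hgt(c,top,seam):
    S=plane("side",(c,seam),55)
    f=lambda z:plane("side",(c,top),z)[1]-S[1]
    a,b=f(50),f(90); return round(50-a*40/(b-a)-55,1),S.round(0)[:2].tolist()
for nm in("side0","z","z3"):
  im=cv2.imread(f"pics/{nm}.png")[:,:,::-1].astype(float)
  for n,cols,a,b in(("red",(313,317,322,328,334,362,368,374),285,335),("blue",(319,322,326,330,365,369),238,275),("yellow",(327,329,331,333,335,360,364,368),186,215)):
    o=[]
    for c in cols:
      g=im[a:b,c]; v=g.mean(1); sat=g.max(1)-g.min(1)
      t=np.where((v[:-1]>150)&(v[1:]<=150))[0]; k=np.where((sat[:-1]<=40)&(sat[1:]>40))[0]
      if len(t) and len(k): i,j=t[-1],k[-1]; h=hgt(c,a+i+(v[i]-150)/(v[i]-v[i+1]),a+j+(40-sat[j])/(sat[j+1]-sat[j])); o.append((int(h[1][0]),float(h[0])))
    print(nm,n,o)
E
```

```text
side0 red [(529, 18.8), (535, 14.8), (543, 11.9), (553, 12.3), (563, 12.1), (610, 12.0), (621, 11.6), (631, 11.8)]
side0 blue [(544, 13.1), (550, 12.9), (558, 12.4), (566, 12.4), (636, 12.5), (644, 13.1)]
side0 yellow [(570, 15.1), (575, 15.4), (580, 14.5), (584, 14.2), (589, 13.9), (647, 12.6), (656, 12.3), (665, 12.8)]
z red [(529, 16.2), (535, 13.6), (543, 11.6), (553, 11.3), (563, 11.5), (610, 11.8), (620, 11.5), (631, 12.0)]
z blue [(544, 12.5), (550, 12.5), (558, 12.6), (566, 11.9), (636, 12.4), (644, 12.4)]
z yellow [(570, 15.3), (575, 14.8), (580, 14.0), (584, 13.9), (589, 14.0), (647, 12.3), (656, 12.0), (666, 11.6)]
z3 red [(529, 16.0), (535, 13.5), (543, 11.4), (553, 11.1), (563, 11.3), (610, 11.8), (620, 11.3), (631, 11.9)]
z3 blue [(544, 12.4), (550, 12.3), (558, 12.4), (566, 11.8), (636, 12.2), (644, 12.3)]
z3 yellow [(570, 14.7), (575, 13.7), (580, 13.7), (584, 13.6), (589, 13.5), (647, 12.0), (656, 11.8), (666, 11.5)]
```

Red and blue lids are level front to rear. Yellow still slopes about 0.02 to 0.03 rad, so it is not home, and I press harder.

```bash
python3 - <<'E'
from h import *
s=arm.read_state();R=cur()[1];print(s["position"].round(1),s["contact_force"].round(1),s["wrist_torque"].round(2))
for d in ((-1,0,-3),(-2,0,-6)): print(d,R.inv().apply(d).round(1))
E
```

```text
[576.7 206.8 119.2] [-2.5 -2.  13.8] [-0.64 -0.38 -0.26]
(-1, 0, -3) [-2.2  0.1  2.2]
(-2, 0, -6) [-4.5  0.2  4.5]
```

Emit:
{"method": "servo_tool", "body": {
  "rows": [
    [[0, -2.3, 0.1, 2.2, 0, 0, 0], [0, -2.3, 0.1, 2.2, 0, 0, 0]]
  ]
}}

```text
clock: 20.78
position: [574.5, 207.1, 114.8]
ee_rot: [0.972, -0.051, 0.231, 0.01]
contact_force: [-3.3, -0.5, 10.6]
gripper_width: 0.2
grasp_force: 5.5
```

It dropped 4.4 mm at a stroke, so it seems to have snapped. I back off and verify.

Emit:
{"method": "servo_tool", "body": {
  "rows": [
    [[0, 0, 0, -30, 0, 0, 0], [0, 0, 0, -80, 0, 0, 0], [0, -20, 0, -110, 0, 0, 0], [0, -20, 0, -110, 0, 0, 0]]
  ]
}}

```text
clock: 21.28
position: [504.8, 214.9, 203.1]
ee_rot: [0.972, -0.05, 0.229, 0.009]
contact_force: [-0.6, 0.3, -0.7]
gripper_width: 0.0
grasp_force: 0.0
```

```bash
python3 - <<'E'
from h import *
cv2.imwrite("pics/z4.png",arm.get_image("side")[:,:,::-1]); s=arm.read_state(); print(s["position"].round(1),s["contact_force"].round(1))
def hgt(c,top,seam):
    S=plane("side",(c,seam),55); f=lambda z:plane("side",(c,top),z)[1]-S[1]
    a,b=f(50),f(90); return round(50-a*40/(b-a)-55,1),S.round(0)[:2].tolist()
im=cv2.imread("pics/z4.png")[:,:,::-1].astype(float)
for n,cols,a,b in(("red",(322,328,334,362,368,374),285,335),("blue",(319,322,326,330,365,369),238,275),("yellow",(327,329,331,333,335,360,364,368),186,215)):
    o=[]
    for c in cols:
      g=im[a:b,c]; v=g.mean(1); sat=g.max(1)-g.min(1)
      t=np.where((v[:-1]>150)&(v[1:]<=150))[0]; k=np.where((sat[:-1]<=40)&(sat[1:]>40))[0]
      if len(t) and len(k): i,j=t[-1],k[-1]; h=hgt(c,a+i+(v[i]-150)/(v[i]-v[i+1]),a+j+(40-sat[j])/(sat[j+1]-sat[j])); o.append((int(h[1][0]),float(h[0])))
    print(n,o)
m=mask(cv2.imread("pics/z4.png")[162:232,318:380,::-1].copy(),"yellow"); k,l,st,ce=cv2.connectedComponentsWithStats(m); print([(st[j].tolist(),ce[j].round(1).tolist()) for j in range(1,k) if st[j,4]>12])
E
```

```text
[505.2 214.2 201.8] [ 1.1 -0.2 -0.7]
red [(543, 11.7), (553, 11.3), (563, 11.7), (610, 11.9), (620, 11.6), (631, 12.1)]
blue [(544, 12.6), (550, 12.6), (558, 12.7), (566, 12.0), (636, 12.5), (644, 12.6)]
yellow [(570, 11.7), (575, 11.8), (580, 11.6), (584, 11.6), (589, 10.9), (647, 11.6), (656, 11.6), (666, 11.3)]
[([8, 9, 8, 21, 130], [11.7, 19.0]), ([6, 39, 14, 21, 276], [12.6, 49.3]), ([38, 42, 15, 20, 270], [45.2, 51.0])]
```

Yellow is now level at 11.7 mm front and rear, with its tab 1.6 px lower, so it is snapped home. All three lids are flat, the boxes are in place and the robot is clear.

```bash
python3 -c "
from bench import arm
print(arm.job_done())"
```

```text
the job is handed in; nothing more can be done
None
```

I tugged all three lids in order: red and blue came up latched, and yellow was unlatched, so I pressed it home; the last camera check showed all three lids level, and I've handed the job in without getting a verdict back.

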